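# Set up the telescopic document camera and hold it raised

### The job

Take the collapsed camera pole out of the wooden organiser and stand it, still collapsed, right down in the bore of the metal desk stand. Then press the button on the side of its head, draw the head straight up past the first stop to the second stop (fully extended) with the pole staying down in the stand, and finish while holding the head up there, without letting go. Do not let the pole fall over, and leave the mug, the stapler and the paperweight where they are.

Things in the scene. Friction and masses are not known exactly. Their poses are not given: they have to be found in the camera images.
- pole: Loose telescopic camera pole, about 0.45 kg, upright in the organiser's hole at the start. Origin: centre of the foot's underside; z up. Aluminium outer tube 24 mm diameter, foot bevelled to 21 mm over the lowest 4 mm, black collar 27 mm diameter from 98 to 110 mm height; above it the sliding head. x: the way the lens looks; y: out of the head's button side.
- head (a point): Centre of the head's grey grip block, 34 x 34 x 40 mm, axes as the pole's; 134 mm above the pole's origin when collapsed, 234 mm at the second stop. The two faces across x are plain: carry the pole by these. The +y face has the button. A camera barrel (22 mm diameter, 30 mm long, along x) on top reaches 42 mm above this point. Below: a 16 mm rod that draws out of the tube.
- telescope (a joint): How far the head is drawn up, m: 0 collapsed, 0.050 first stop, 0.100 second stop (end of travel). With the button out a bolt catches at 0 and 0.050 (1 mm play) and pulling lifts the whole pole; with the button kept pressed it slides easily (2 N) to 0.100, where more pull lifts the pole. If let go at the second stop it sinks to about 0.065.
- button (a joint): Button travel, m: 0 out, 0.0045 fully in (6 N), frees the head from 0.003, springs back. A raised black plate 20 mm wide, 28 mm tall in the middle of the head's +y face; its face is 22 mm from the head's centre, 17.5 mm when pressed. Squeezing the head along y with 20 N or more presses it and grips the head for the pull.
- stand: Desk stand, fixed: a dark steel plate 100 x 100 x 8 mm with an aluminium block 56 x 56 mm on its middle, top 53 mm above the desk, with one round upright bore in its middle. Origin: centre of the underside; the z axis is up.
- stand_bore (a point): Centre of the bore's mouth, on the block's top face, 53 mm above the desk. The bore is 26 mm in diameter, 45 mm deep, with a 4 mm bevelled mouth.
- stand_floor (a point): Centre of the bore's flat floor, 8 mm above the desk: the pole's origin comes here when it is fully down.
- organiser: Wooden desk organiser, fixed, 110 x 70 x 28 mm (x, y, z), where the pole starts. Origin: centre of the underside. Round hole of 30 mm diameter, 22 mm deep (floor 6 mm above the desk), 20 mm from the centre towards its -x end; an empty card slot towards the +x end.
- mug: Bystander: white mug, 76 mm diameter, 88 mm tall, handle at its +y. Origin: centre of the underside. Leave alone.
- stapler: Bystander: grey stapler, 130 x 34 x 50 mm lying along its x. Origin: centre of the underside. Leave alone.
- paperweight: Bystander: round green glass paperweight, 68 mm diameter, 36 mm tall. Origin: centre of the underside. Leave alone.
Not all that is in view belongs to the job. Leave any purple look-alike of the pole alone. Leave any blue look-alike of the stand alone.

How it is judged:
On the way, in this order (a step that is already met when the one before it is completed fails the run):
1. the pole stands collapsed and upright, right down in the bore of the stand (horizontal distance between pole and stand_floor below 0.005 m and z of pole in the frame of stand below 0.013 m and angle between pole's own z axis and vertical below 0.1 rad and value of joint telescope below 0.02 m), for 0.2 s.
2. with the pole in the stand, the head is drawn past the first stop (horizontal distance between pole and stand_floor below 0.005 m and z of pole in the frame of stand below 0.018 m and angle between pole's own z axis and vertical below 0.1 rad and value of joint telescope above 0.056 m), for 0.02 s.
At the end, for the whole second after the job is handed in: The pole's foot is in the stand's bore (within 5 mm of its axis, at most 10 mm above the bore's floor, tilted less than 0.1 rad), the head is drawn out at least 92 of its 100 mm, and the fingers are holding it there (more than 2 N), all at rest (horizontal distance between pole and stand_floor below 0.005 m and z of pole in the frame of stand below 0.018 m and angle between pole's own z axis and vertical below 0.1 rad and value of joint telescope above 0.092 m and contact force between the fingers and pole above 2 N and linear speed of pole below 0.02 m/s); the arm keeps its last pose, push and grip.
It fails at once if the mug is shifted by more than 30 mm (distance of mug from where it was at the start of the episode above 0.03 m).
It fails at once if the stapler is shifted by more than 30 mm (distance of stapler from where it was at the start of the episode above 0.03 m).
It fails at once if the paperweight is shifted by more than 30 mm (distance of paperweight from where it was at the start of the episode above 0.03 m).
It fails at once if the pole falls over (tilts more than 0.7 rad) (angle between pole's own z axis and vertical above 0.7 rad).
It also fails if it takes over 58 s, if anything falls off the work surface, if the arm or the gripper's body presses on something with over 40 N, if the wrist force passes 120 N, or if a joint passes its speed limit or range.

### The arm

A 7-joint arm with a two-finger parallel gripper is mounted at the origin on the work surface. World frame = base frame: x ahead of the robot, y to its left, z up, the work surface at z = 0. Lengths are in m, angles in rad, forces in N, time in s.
With the tool pointing down it reaches from about 0.375 to 0.925 m from the base axis. Payload 3.1 kg.
Tool frame: the origin (TCP) lies on the front face of the gripper's body, between the roots of the fingers; the fingertips stand 73 mm ahead of it and the grasp point (between the pads) lies 54 mm ahead of it (arm.grip_depth is the distance from the TCP to the grasp point, in m); z points along the fingers, y is the line along which they close (so a half turn about z gives the same grasp; the last joint's range is limited). The gripper opens to 85 mm and grips with 20 to 120 N. Pads are 22 mm wide; open, the fingers measure 114 mm over their backs; the gripper's body (76 mm by 85 mm) begins 54 mm behind the grasp point. The pads swing forward as they close: fully open they stand 13 mm farther back than shut.
Start: joints at [1.078, 0.383, 0.044, 1.598, -0.018, 1.161, -0.05], TCP at [0.25, -0.6, 0.304] pointing down, gripper open.
Joint ranges: [-2.61, 2.61], [-0.41, 2.15], [-1.48, 1.57], [0, 2.5], [-1.57, 4.71], [0.05, 1.97], [-2.85, 2.85]. Speed limits (rad/s): [2.79, 2.79, 3.14, 3.14, 3.14, 3.14, 3.14].

### API

Orientations are given as a 3x3 rotation matrix whose columns are the frame's x, y, z axes.
In Python, from plant import arm, vision, models gives the robot as it stands. The module is installed in compiled form; this text tells all that it offers.
- The arm moves only by the tool move_arm, never from a script. Its argument "targets" is a list of rows, each a list of 3 entries, a list of its own where there are three numbers: the turn, a rotation vector about the tool's x, y, z in degrees, then the shift along the tool's x, y, z in mm, then the gripper command: -1 is shut, 1 is fully open, values between are in proportion. In form: [[[rx, ry, rz], [dx, dy, dz], hand], ...]. A call has 1 to 20 rows; each row shifts and turns the commanded pose from where the row before left it, along the tool's axes as they then stand; what a row does not reach is not made up. A row lasts 1/12 s, in which the tool goes at most 41.7 mm and 7.16 degrees, less where a joint would pass 70% of its speed; a pose out of reach is approached as far as the arm can. A call is refused whole if a number of a shift passes 41.7 or a number of a turn 7.16, either way. A call with a gripper value outside its range is refused whole. The fingers move at their own pace and stop on an object; the grip force is fixed at half the most. Time passes only in rows, so rows that do not move let the fingers close. It gives the time, the measured TCP pose, the force, the opening and the grip force at its end, in the units of the state.
- arm.observe(): the state, without advancing time (a new reading comes with each control period).
- vision.grab_frame(name): name is "scene" or "top"; returns (picture, depth): 420x560x3 uint8, blue, green, red; 420x560 float32, m along the optical axis (not along the pixel's ray), 0 where there is no reading.
- vision.camera_info(name): a dict with "fx", "fy", "cx", "cy" (pixels), "rvec" (rotation vector, rad) and "tvec" (3), from world to camera coordinates, as OpenCV has them. Camera axes: x right, y down, z forward; pixel columns grow to the right and rows downward; lengths in m; the calibration is good to about 2 mm. A picture is of the moment at which its call begins. camera_info takes no time and is no camera call.
- arm.close_job(): hands the job in; it is judged then, once.
Trained networks look in the newest picture that a camera, given by its name, has taken for a name from the list of things; names that differ only in an ending like _2 or _b are one class to them, and where a whole thing is asked for, a point or a joint stands for the part that bears it (a point fixed in the world has none). Each returns a list of dicts, best first, with "score" (0 to 1); they miss things now and then, are a little off and sometimes report something else, mostly with a low value. They report only what shows in the picture. A call takes as long as a camera call. They do not tell look-alikes from the thing itself.
- models.recognise(camera, name): "at" ([row, column] in pixels, amid what is visible of it).
- models.trace(camera, name): "region" (420x560 bool, what is visible of it) and "at" ([row, column] in pixels, amid what is visible of it).
The state is a dict: "clock": time; "joint_positions": joint angles; "qvel": joint speeds; "joint_torque": joint torques, N m; "ee_pos": TCP position; "ee_rot": TCP orientation; "contact_force": force on the tool from outside, world axes, zero at the start; "wrist_torque": the same for the moment, N m; "gripper_width": finger opening in m; "grasp_force": force on a finger pad.
Only numpy, scipy, OpenCV 4.12 (cv2) and the standard library are available. Lean on these libraries where they do the work, as an engineer would, in place of code of your own. Each camera call takes 0.05 s, during which the arm holds its last target. There are 200 camera calls.

## Working session

There is one attempt and no reset: what is moved stays moved. The work goes in short steps, Python scripts to look and compute and a tool call to move; the robot and the scene stay as the last step left them, time stands still between calls to the robot, and variables do not carry over. Pictures are saved under pics/ and viewed, at most 10 in all, crops included, and the job is handed in when it is done.

Besides the shell and the picture viewer there is one more tool, called after "Emit:" as name(argument=value, ...), one argument or row to a line, values as JSON. move_arm: Moves the arm, as the interface text tells. Its arguments: {"type":"object","properties":{"targets":{"type":"array"}},"required":["targets"]}

```bash
mkdir -p pics
cat > h.py <<'E'
import numpy as np, cv2
from plant import arm, vision, models
def cam(n):
    c=vision.camera_info(n); R=cv2.Rodrigues(np.array(c["rvec"],float))[0]; return c,R,np.array(c["tvec"],float).ravel()
def world(n,d):
    c,R,t=cam(n); v,u=np.mgrid[:420,:560]
    P=np.stack([(u-c["cx"])/c["fx"]*d,(v-c["cy"])/c["fy"]*d,d],-1)
    return (P-t)@R
def proj(n,p):
    c,R,t=cam(n); q=R@np.array(p)+t; return [c["cy"]+c["fy"]*q[1]/q[2],c["cx"]+c["fx"]*q[0]/q[2]]
E
python3 - <<'E'
from h import *
for n in("scene","top"):
    p,d=vision.grab_frame(n); cv2.imwrite(f"pics/{n}0.png",p); W=world(n,d)
    c,R,t=cam(n); print(n,-R.T@t,c["fx"])
    np.save(n+"0.npy",W)
    for k in("pole","head","button","stand","organiser","mug","stapler","paperweight"):
        for r in models.trace(n,k)[:3]:
            m=r["region"]&(d>0); Q=W[m]
            if len(Q): print(k,round(r["score"],2),np.round(r["at"]),m.sum(),"med",Q.mean(0).round(3),"lo",np.percentile(Q,3,0).round(3),"hi",np.percentile(Q,97,0).round(3))
print(arm.observe()["ee_pos"],arm.observe()["ee_rot"],arm.observe()["clock"])
E
```

```text
scene [1.37519488 0.1367746  1.13532226] 493.9814019356882
pole 0.97 [176. 342.] 490 med [0.369 0.17  0.109] lo [0.279 0.154 0.003] hi [0.385 0.189 0.176]
pole 0.94 [204. 350.] 485 med [0.489 0.201 0.124] lo [0.441 0.183 0.016] hi [0.504 0.221 0.184]
head 0.82 [200. 348.] 344 med [0.484 0.201 0.145] lo [0.362 0.181 0.002] hi [0.505 0.224 0.184]
head 0.79 [169. 341.] 251 med [0.376 0.17  0.151] lo [0.355 0.153 0.122] hi [0.386 0.188 0.178]
button 0.45 [202. 352.] 36 med [0.496 0.216 0.145] lo [0.488 0.211 0.131] hi [0.503 0.222 0.158]
stand 0.66 [216. 206.] 976 med [ 0.51  -0.187  0.026] lo [ 0.454 -0.24   0.006] hi [ 0.552 -0.14   0.057]
stand 0.55 [166. 195.] 796 med [ 0.312 -0.274  0.027] lo [ 0.259 -0.327  0.006] hi [ 0.354 -0.229  0.058]
organiser 0.96 [237. 342.] 818 med [0.517 0.202 0.026] lo [0.453 0.168 0.006] hi [0.56  0.236 0.033]
mug 0.65 [311. 295.] 1294 med [0.786 0.096 0.049] lo [0.751 0.058 0.004] hi [0.823 0.152 0.091]
mug 0.56 [212. 209.] 1037 med [ 0.51  -0.187  0.026] lo [ 0.455 -0.242  0.005] hi [ 0.553 -0.138  0.057]
stapler 0.69 [294. 217.] 861 med [ 0.766 -0.10
[... 843 characters left out ...]
. 377.] 1293 med [ 0.305 -0.273  0.024] lo [ 0.255 -0.327  0.005] hi [ 0.354 -0.227  0.056]
organiser 0.67 [219. 212.] 760 med [0.506 0.197 0.025] lo [0.451 0.166 0.006] hi [0.556 0.235 0.032]
mug 0.92 [126. 249.] 867 med [0.791 0.098 0.045] lo [0.75  0.056 0.003] hi [0.822 0.154 0.09 ]
stapler 0.86 [139. 318.] 534 med [ 0.754 -0.11   0.035] lo [ 0.7   -0.142  0.001] hi [ 0.817 -0.08   0.051]
paperweight 0.67 [232. 290.] 387 med [ 0.485 -0.021  0.029] lo [ 0.459 -0.048  0.016] hi [0.513 0.006 0.037]
[ 0.2500402  -0.60000727  0.30391181] [[ 9.23055293e-01  3.84667285e-01  7.37195906e-05]
 [ 3.84667288e-01 -9.23055294e-01 -4.08648460e-05]
 [ 5.23278890e-05  6.60780274e-05 -9.99999996e-01]] 0.9
```

View pics/scene0.png

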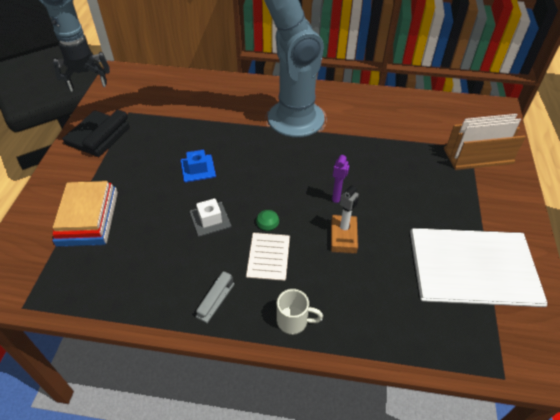

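View pics/top0.png

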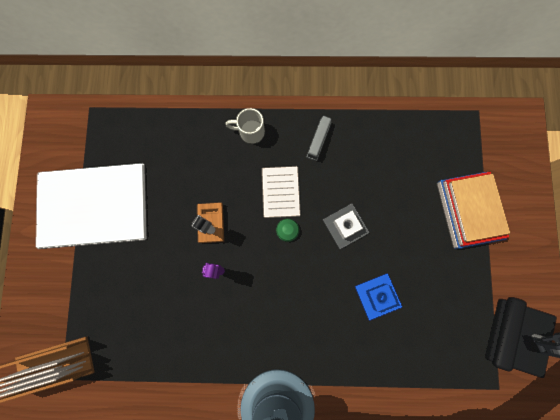

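Run:
```python
from h import *
ims=[]
for n,(r,c) in(("scene",(205,348)),("top",(222,205)),("top",(226,345))):
    p=cv2.imread(f"pics/{n}0.png"); ims.append(cv2.resize(p[r-32:r+32,c-22:c+22],None,fx=6,fy=6,interpolation=cv2.INTER_CUBIC))
cv2.imwrite("pics/crops.png",np.hstack(ims))
P=[]
for n in("scene","top"):
    W=np.load(n+"0.npy").reshape(-1,3); m=(abs(W[:,0]-.483)<.06)&(abs(W[:,1]-.2)<.05)
    for a,b in((.028-.003,.033),(.035,.1),(.12,.159),(.162,.2)):
        Q=W[m&(W[:,2]>a)&(W[:,2]<b)]
        r=cv2.minAreaRect((Q[:,:2]*1000).astype(np.float32)); print(n,a,len(Q),Q.mean(0).round(4),np.round(r[0],1),np.round(r[1],1),round(r[2],1),Q[:,2].max())
    m=(abs(W[:,0]-.503)<.07)&(abs(W[:,1]+.19)<.07)
    for a,b in((.048,.06),(.005,.012)):
        Q=W[m&(W[:,2]>a)&(W[:,2]<b)]
        r=cv2.minAreaRect((Q[:,:2]*1000).astype(np.float32)); print(n,"stand",len(Q),Q.mean(0).round(4),np.round(r[0],1),np.round(r[1],1),round(r[2],1))
W=np.load("scene0.npy").reshape(-1,3);m=(abs(W[:,0]-.483)<.05)&(abs(W[:,1]-.2)<.05)&(W[:,2]>.115)
print((W[m]*1000).round().astype(int)[::4].tolist())
```

```text
scene 0.025 480 [0.4974 0.2009 0.0291] [495.3 201.4] [99.6 69.8] 4.5 0.0329725893113802
scene 0.035 128 [0.4911 0.2001 0.0677] [490.2 203.9] [33.3 42.3] 46.2 0.09973670355692058
scene 0.12 160 [0.4964 0.2006 0.1431] [492.6 202.6] [28.4 46.5] 16.1 0.15875265106218717
scene 0.162 121 [0.4882 0.2006 0.1762] [484.7 202.1] [32.3 34.2] 53.3 0.18559106948299384
scene stand 273 [ 0.5001 -0.1903  0.0539] [ 499.5 -190.3] [62.1 56.6] 29.4
scene stand 549 [ 0.5152 -0.1869  0.0086] [ 503.8 -190.3] [137.4 139.2] 0.9
top 0.025 473 [0.4916 0.1961 0.0286] [496.4 201.6] [93.8 69.6] 3.2 0.03298875491980441
top 0.035 37 [0.4791 0.1931 0.0613] [473.  199.4] [14.6 39.8] 74.2 0.09441005885902239
top 0.12 65 [0.4803 0.1944 0.1463] [485.4 203. ] [39.8 34. ] 60.2 0.15886814868445062
top 0.162 125 [0.4835 0.1988 0.1772] [484.8 200.6] [32.  31.2] 64.8 0.1860916531421399
top stand 334 [ 0.5015 -0.1893  0.0531] [ 501.5 -189.3] [55.9 56.3] 30.3
top stand 714 [ 0.4984 -0.1871  0.0082] [ 503.  -190.3] [133.  137.8] 88.4
[[467, 201, 181], [474, 204, 184], [478, 199, 184], [475, 209, 183], [478, 199, 180], [475, 210, 
[... 580 characters left out ...]
1], [494, 205, 159], [491, 216, 158], [487, 180, 143], [496, 190, 155], [500, 200, 161], [495, 211, 158], [490, 221, 154], [495, 188, 150], [499, 198, 156], [502, 208, 161], [494, 219, 154], [489, 183, 138], [500, 193, 152], [500, 203, 154], [502, 214, 158], [485, 179, 128], [496, 189, 143], [498, 199, 147], [500, 209, 151], [494, 220, 146], [492, 184, 134], [498, 194, 143], [503, 204, 150], [504, 214, 152], [492, 179, 128], [497, 189, 135], [503, 199, 144], [501, 210, 144], [489, 221, 133], [496, 190, 130], [499, 200, 136], [501, 210, 140], [496, 188, 127], [498, 198, 131], [505, 208, 141], [495, 193, 122], [504, 203, 134], [499, 214, 131], [498, 196, 122], [505, 206, 132], [506, 204, 129]]
```

View pics/crops.png

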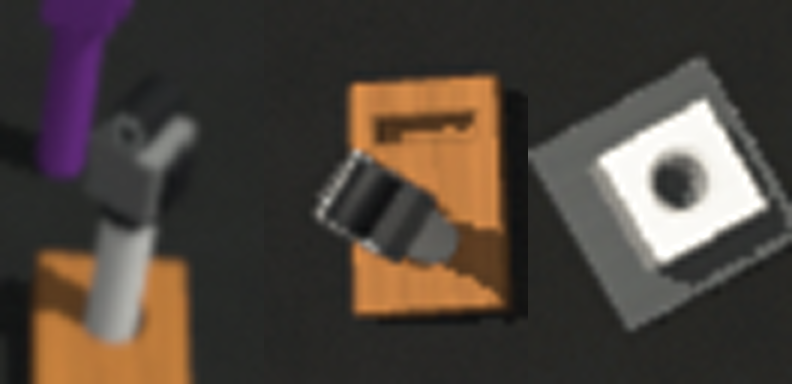

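```bash
cat >> h.py <<'E'
from scipy.optimize import least_squares
def fithead(Ws,c0,zlo,zhi,yaw0):
    P=np.vstack([W.reshape(-1,3) for W in Ws]); P=P[(np.hypot(*(P[:,:2]-c0).T)<.035)&(P[:,2]>zlo)&(P[:,2]<zhi)]
    def f(s):
        c,a=s[:2],s[2]; d=P[:,:2]-c; q=np.c_[d@[np.cos(a),np.sin(a)],d@[-np.sin(a),np.cos(a)]]
        e=abs(q)-[.017,.017]; pl=(abs(q[:,0])<.010)&(q[:,1]>0); e[pl,1]-=.005
        return np.where((e>0).all(1),np.hypot(*e.T),e.max(1))*1000
    r=least_squares(f,[*c0,yaw0],loss="soft_l1",x_scale=[.01,.01,.3],diff_step=1e-4)
    return r.x[:2].round(4),np.degrees(r.x[2]).round(1),len(P),round(float(np.median(abs(f(r.x)))),2)
def togo(p,yawy=None):
    s=arm.observe(); R=np.array(s["ee_rot"]); print("shift mm",(R.T@(np.array(p)-s["ee_pos"])*1000).round(1))
    if yawy is not None:
        a=np.degrees(np.arctan2(R[1,1],R[0,1])); print("rz deg",-(((yawy-a)+90)%180-90),"now y at",a)
E
python3 - <<'E'
from h import *
A=[np.load("scene0.npy"),np.load("top0.npy")]
for y in(-20,-30,-45): print(fithead(A,np.array([.484,.2]),.125,.157,np.radians(y)))
for W in A: print(fithead([W],np.array([.484,.2]),.125,.157,-.5))
s=arm.observe(); a=np.radians(-30); R=np.c_[[-np.sin(-a)*-1*0+np.cos(np.radians(60)),np.sin(np.radians(60)),0],[np.cos(a),np.sin(a),0],[0,0,-1]]
print(R, (R.T@(np.array([.484,.2,.3])-s["ee_pos"])*1000).round(1)); togo([.484,.2,.3],-30)
E
```

```text
(array([0.4827, 0.201 ]), np.float64(-31.5), 183, 1.04)
(array([0.4827, 0.201 ]), np.float64(-31.5), 183, 1.05)
(array([0.4827, 0.201 ]), np.float64(-31.5), 183, 1.02)
(array([0.4822, 0.2002]), np.float64(-29.7), 134, 0.94)
(array([0.484 , 0.2013]), np.float64(-29.8), 49, 0.49)
[[ 0.5        0.8660254  0.       ]
 [ 0.8660254 -0.5        0.       ]
 [ 0.         0.        -1.       ]] [ 809.8 -197.4    3.9]
shift mm [ 523.7 -648.5    3.9]
rz deg -37.376913488970175 now y at -67.37691348897017
```

Emit:
move_arm(
  targets=[
    [[0, 0, -6.2], [0, 0, 0], 1],
    [[0, 0, -6.2], [0, 0, 0], 1],
    [[0, 0, -6.2], [0, 0, 0], 1],
    [[0, 0, -6.2], [0, 0, 0], 1],
    [[0, 0, -6.2], [0, 0, 0], 1],
    [[0, 0, -6.2], [0, 0, 0], 1],
    [[0, 0, 0], [33.7, -8.2, 0], 1],
    [[0, 0, 0], [33.7, -8.2, 0], 1],
    [[0, 0, 0], [33.7, -8.2, 0], 1],
    [[0, 0, 0], [33.7, -8.2, 0], 1],
    [[0, 0, 0], [33.7, -8.2, 0], 1],
    [[0, 0, 0], [33.7, -8.2, 0], 1],
    [[0, 0, 0], [33.7, -8.2, 0], 1],
    [[0, 0, 0], [33.7, -8.2, 0], 1],
    [[0, 0, 0], [33.7, -8.2, 0], 1],
    [[0, 0, 0], [33.7, -8.2, 0], 1],
    [[0, 0, 0], [33.7, -8.2, 0], 1],
    [[0, 0, 0], [33.7, -8.2, 0], 1],
  ],
)

```text
clock: 2.4
ee_pos: [0.3684, -0.1993, 0.3042]
ee_rot: [[0.503, 0.864, 0.001], [0.864, -0.503, -0.001], [-0.0, 0.001, -1.0]]
contact_force: [1.0, -1.2, -0.8]
gripper_width: 0.0855
grasp_force: 0.0
```

Emit:
move_arm(
  targets=[
    [[0, 0, 0], [33.7, -8.2, 0], 1],
    [[0, 0, 0], [33.7, -8.2, 0], 1],
    [[0, 0, 0], [33.7, -8.2, 0], 1],
    [[0, 0, 0], [33.7, -8.2, 0], 1],
    [[0, 0, 0], [33.7, -8.2, 0], 1],
    [[0, 0, 0], [33.7, -8.2, 0], 1],
    [[0, 0, 0], [33.7, -8.2, 0], 1],
    [[0, 0, 0], [33.7, -8.2, 0], 1],
    [[0, 0, 0], [33.7, -8.2, 0], 1],
    [[0, 0, 0], [33.7, -8.2, 0], 1],
    [[0, 0, 0], [0, 0, 0], 1],
    [[0, 0, 0], [0, 0, 0], 1],
  ],
)

```text
clock: 3.4
ee_pos: [0.4668, 0.1343, 0.3043]
ee_rot: [[0.498, 0.867, 0.0], [0.867, -0.498, 0.002], [0.002, -0.0, -1.0]]
contact_force: [0.1, -0.5, -0.3]
gripper_width: 0.0855
grasp_force: 0.0
```

Run:
```python
from h import *
togo([.483,.201,.194],-30); print(arm.observe()["clock"])
p,d=vision.grab_frame("scene"); W=world("scene",d); print(fithead([W],np.array([.484,.2]),.125,.157,-.5))
```

```text
shift mm [ 65.7 -19.1 110.4]
rz deg 0.13656299935939842 now y at -29.863437000640598
3.4
(array([0.4818, 0.1997]), np.float64(-28.4), 136, 0.93)
```

Emit:
move_arm(
  targets=[
    [[0, 0, 0], [32.5, -9.8, 0], 1],
    [[0, 0, 0], [32.5, -9.8, 0], 1],
    [[0, 0, 0], [0, 0, 0], 1],
    [[0, 0, 0], [0, 0, 0], 1],
    [[0, 0, 0], [0, 0, 22], 1],
    [[0, 0, 0], [0, 0, 22], 1],
    [[0, 0, 0], [0, 0, 22], 1],
    [[0, 0, 0], [0, 0, 22], 1],
    [[0, 0, 0], [0, 0, 11], 1],
    [[0, 0, 0], [0, 0, 11], 1],
    [[0, 0, 0], [0, 0, 0], 1],
    [[0, 0, 0], [0, 0, 0], 1],
  ],
)

```text
clock: 4.45
ee_pos: [0.4827, 0.1968, 0.194]
ee_rot: [[0.504, 0.864, -0.0], [0.864, -0.504, -0.001], [-0.001, 0.0, -1.0]]
contact_force: [-0.8, 0.6, 0.1]
gripper_width: 0.0853
grasp_force: 0.0
```

Run:
```python
from h import *
togo([.483,.201,.194],-30)
p,d=vision.grab_frame("scene"); r,c=[int(x) for x in proj("scene",[.483,.2,.13])]; cv2.imwrite("pics/g1.png",cv2.resize(p[r-50:r+50,c-60:c+60],None,fx=6,fy=6,interpolation=cv2.INTER_CUBIC))
```

```text
shift mm [ 3.8 -1.9 -0. ]
rz deg -0.24737374263902723 now y at -30.24737374263903
```

View pics/g1.png

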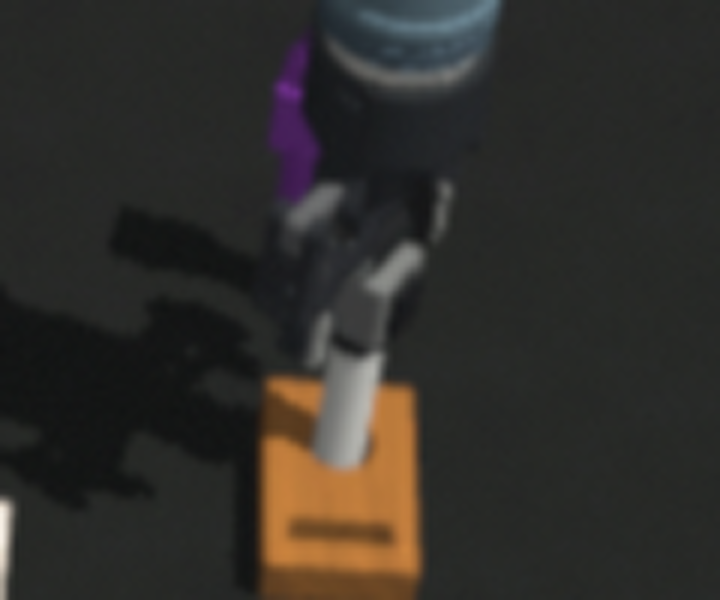

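Fingers stand either side of the head along the lens axis (head near crop pixel (300,365)); the button side, right, is free. Nudge and close.

Emit:
move_arm(
  targets=[
    [[0, 0, 0], [2.5, -1.5, 0], 1],
    [[0, 0, 0], [0, 0, 0], 0],
    [[0, 0, 0], [0, 0, 0], -1],
    [[0, 0, 0], [0, 0, 0], -1],
    [[0, 0, 0], [0, 0, 0], -1],
    [[0, 0, 0], [0, 0, 0], -1],
    [[0, 0, 0], [0, 0, 0], -1],
    [[0, 0, 0], [0, 0, 0], -1],
    [[0, 0, 0], [0, 0, 0], -1],
    [[0, 0, 0], [0, 0, 0], -1],
    [[0, 0, 0], [0, 0, 0], -1],
    [[0, 0, 0], [0, 0, 0], -1],
  ],
)

```text
clock: 5.5
ee_pos: [0.4827, 0.2008, 0.1943]
ee_rot: [[0.503, 0.864, 0.001], [0.864, -0.503, 0.0], [0.001, 0.0, -1.0]]
contact_force: [-1.0, -0.3, 5.6]
gripper_width: 0.033
grasp_force: 59.7
```

Emit:
move_arm(
  targets=[
    [[0, 0, 0], [0, 0, -8], -1],
    [[0, 0, 0], [0, 0, -8], -1],
    [[0, 0, 0], [0, 0, -14], -1],
    [[0, 0, 0], [0, 0, -14], -1],
    [[0, 0, 0], [0, 0, -14], -1],
    [[0, 0, 0], [0, 0, -14], -1],
    [[0, 0, 0], [0, 0, -14], -1],
    [[0, 0, 0], [0, 0, -14], -1],
    [[0, 0, 0], [0, 0, 0], -1],
    [[0, 0, 0], [0, 0, 0], -1],
    [[0, 0, 0], [0, 0, 0], -1],
  ],
)

```text
clock: 6.42
ee_pos: [0.4815, 0.1999, 0.2925]
ee_rot: [[0.503, 0.864, -0.002], [0.864, -0.503, -0.001], [-0.002, -0.001, -1.0]]
contact_force: [-0.3, -0.3, -4.6]
gripper_width: 0.0332
grasp_force: 61.0
```

```bash
cat >> h.py <<'E'
def tube(n,c0,zlo,zhi):
    "axis of the 24 mm tube: centre at mean z and lean (dx/dz,dy/dz)"
    p,d=vision.grab_frame(n); P=world(n,d).reshape(-1,3)
    P=P[(np.hypot(*(P[:,:2]-c0).T)<.04)&(P[:,2]>zlo)&(P[:,2]<zhi)]; z=P[:,2]-(zlo+zhi)/2
    f=lambda s:(np.hypot(P[:,0]-s[0]-s[2]*z,P[:,1]-s[1]-s[3]*z)-.012)*1000
    r=least_squares(f,[*c0,0,0],loss="soft_l1"); return p,r.x.round(4),len(P),P[:,2].min(),round(float(np.median(abs(f(r.x)))),2)
E
python3 - <<'E'
from h import *
s=arm.observe();e=np.array(s["ee_pos"]);print(e,s["grasp_force"],s["contact_force"],s["gripper_width"])
for n in("scene","top"):
    print(n,tube(n,e[:2],.11,.196)[1:])
    print(tube(n,e[:2],.06,.13)[1:])
togo([.502,-.190,.295])
E
```

```text
[0.48153643 0.19990232 0.29253673] 61.03952407836914 [-0.3081505  -0.27082285 -4.55604171] 0.03322501924852885
scene (array([ 0.4803,  0.1996,  0.0039, -0.0035]), 196, np.float64(0.11102110927366929), 0.86)
(array([0.478 , 0.1981, 0.0751, 0.0582]), 49, np.float64(0.10204796464707849), 0.76)
top (array([ 4.830e-01,  2.006e-01, -2.000e-03, -2.000e-04]), 68, np.float64(0.11226229113215469), 0.19)
(array([ 0.4838,  0.2013, -0.0303, -0.0225]), 17, np.float64(0.11000314415513901), 0.13)
shift mm [-327.1  213.6   -2.2]
```

Emit:
move_arm(
  targets=[
    [[0, 0, 0], [-10, 6.5, 0], -1],
    [[0, 0, 0], [-20, 13, 0], -1],
    [[0, 0, 0], [-26, 16.9, 0], -1],
    [[0, 0, 0], [-26, 16.9, 0], -1],
    [[0, 0, 0], [-26, 16.9, 0], -1],
    [[0, 0, 0], [-26, 16.9, 0], -1],
    [[0, 0, 0], [-26, 16.9, 0], -1],
    [[0, 0, 0], [-26, 16.9, 0], -1],
    [[0, 0, 0], [-26, 16.9, 0], -1],
    [[0, 0, 0], [-26, 16.9, 0], -1],
    [[0, 0, 0], [-26, 16.9, 0], -1],
    [[0, 0, 0], [-26, 16.9, 0], -1],
    [[0, 0, 0], [-20, 13, 0], -1],
    [[0, 0, 0], [-17, 10.6, 0], -1],
    [[0, 0, 0], [0, 0, 0], -1],
    [[0, 0, 0], [0, 0, 0], -1],
    [[0, 0, 0], [0, 0, 0], -1],
    [[0, 0, 0], [0, 0, 0], -1],
  ],
)

```text
clock: 8.12
ee_pos: [0.5015, -0.1869, 0.2935]
ee_rot: [[0.5, 0.866, -0.001], [0.866, -0.5, 0.001], [0.001, -0.001, -1.0]]
contact_force: [-0.2, -0.3, -4.5]
gripper_width: 0.0335
grasp_force: 61.0
```

Run:
```python
from h import *
s=arm.observe();e=np.array(s["ee_pos"]);print(e,s["grasp_force"],s["contact_force"],s["clock"])
for n in("scene","top"):
    p,*r=tube(n,e[:2],.115,.196); print(n,r)
    p,d=vision.grab_frame(n); W=world(n,d).reshape(-1,3)
    Q=W[(abs(W[:,0]-.5)<.06)&(abs(W[:,1]+.19)<.06)&(abs(W[:,2]-.0535)<.0025)]
    print(len(Q),cv2.minAreaRect((Q[:,:2]*1000).astype(np.float32)))
    if n=="scene":
        r,c=[int(x) for x in proj(n,[.5,-.19,.12])]; cv2.imwrite("pics/g2.png",cv2.resize(p[r-50:r+50,c-60:c+60],None,fx=6,fy=6,interpolation=cv2.INTER_CUBIC))
togo([.5003,-.190,.295])
```

```text
[ 0.50153495 -0.18686827  0.29349681] 60.954426527023315 [-0.17055393 -0.32120502 -4.51916108] 8.1167
scene [array([ 0.4998, -0.187 , -0.0012,  0.0066]), 181, np.float64(0.11503979839979198), 0.94]
166 ((499.4828796386719, -190.4337615966797), (60.0758171081543, 55.99322509765625), 29.17235565185547)
top [array([ 0.5041, -0.1864,  0.0112,  0.0097]), 24, np.float64(0.11635757921363528), 0.22]
132 ((501.6067810058594, -189.34678649902344), (56.027130126953125, 55.47785949707031), 30.33637237548828)
shift mm [-2.7  0.1 -1.1]
```

View pics/g2.png

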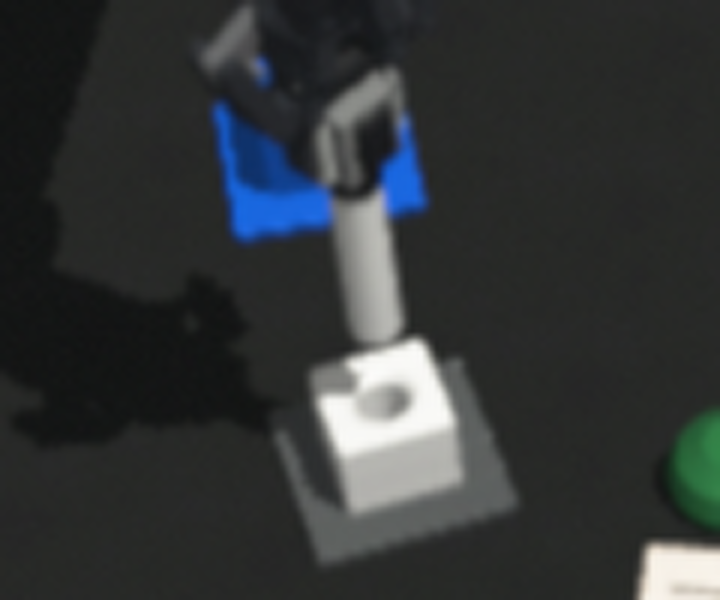

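The pole hangs upright over the stand; its foot (crop (378,335)) is just short of and above the bore (383,400). Correct ~3 mm and enter.

Emit:
move_arm(
  targets=[
    [[0, 0, 0], [-3.3, 0.4, 0], -1],
    [[0, 0, 0], [0, 0, 10], -1],
    [[0, 0, 0], [0, 0, 12], -1],
    [[0, 0, 0], [0, 0, 12], -1],
    [[0, 0, 0], [0, 0, 8], -1],
    [[0, 0, 0], [0, 0, 5], -1],
    [[0, 0, 0], [0, 0, 4], -1],
    [[0, 0, 0], [0, 0, 4], -1],
    [[0, 0, 0], [0, 0, 4], -1],
    [[0, 0, 0], [0, 0, 4], -1],
    [[0, 0, 0], [0, 0, 0], -1],
    [[0, 0, 0], [0, 0, 0], -1],
  ],
)

```text
clock: 9.32
ee_pos: [0.5001, -0.1917, 0.2308]
ee_rot: [[0.503, 0.864, -0.0], [0.864, -0.503, 0.0], [0.0, -0.0, -1.0]]
contact_force: [-0.5, 1.1, -4.7]
gripper_width: 0.0333
grasp_force: 60.9
```

Emit:
move_arm(
  targets=[
    [[0, 0, 0], [0.5, -0.3, 5], -1],
    [[0, 0, 0], [0, 0, 5], -1],
    [[0, 0, 0], [0, 0, 5], -1],
    [[0, 0, 0], [0, 0, 5], -1],
    [[0, 0, 0], [0, 0, 5], -1],
    [[0, 0, 0], [0, 0, 4], -1],
    [[0, 0, 0], [0, 0, 3], -1],
    [[0, 0, 0], [0, 0, 1.5], -1],
    [[0, 0, 0], [0, 0, 0], -1],
    [[0, 0, 0], [0, 0, 0], -1],
  ],
)

```text
clock: 10.15
ee_pos: [0.5003, -0.1912, 0.1975]
ee_rot: [[0.503, 0.864, 0.0], [0.864, -0.503, -0.0], [0.0, 0.0, -1.0]]
contact_force: [-0.6, 0.3, -4.9]
gripper_width: 0.0333
grasp_force: 61.0
```

Emit:
move_arm(
  targets=[
    [[0, 0, 0], [0, 0, 1], -1],
    [[0, 0, 0], [0, 0, 1], -1],
    [[0, 0, 0], [0, 0, 0], -1],
    [[0, 0, 0], [0, 0, 0], -1],
  ],
)

```text
clock: 10.48
ee_pos: [0.5005, -0.1912, 0.1963]
ee_rot: [[0.503, 0.864, 0.001], [0.864, -0.503, -0.001], [-0.0, 0.001, -1.0]]
contact_force: [-2.7, 1.1, 2.8]
gripper_width: 0.033
grasp_force: 61.7
```

Emit:
move_arm(
  targets=[
    [[0, 0, 0], [0, 0, 0], -0.2],
    [[0, 0, 0], [0, 0, 0], 0.2],
    [[0, 0, 0], [0, 0, 0], 1],
    [[0, 0, 0], [0, 0, 0], 1],
    [[0, 0, 0], [0, 0, 0], 1],
    [[0, 0, 0], [0, 0, 0], 1],
    [[0, 0, 0], [0, 0, 0], 1],
    [[0, 0, 0], [0, 0, 0], 1],
  ],
)

```text
clock: 11.15
ee_pos: [0.5001, -0.1912, 0.1954]
ee_rot: [[0.503, 0.864, 0.0], [0.864, -0.503, 0.0], [0.0, 0.0, -1.0]]
contact_force: [0.7, -0.0, 0.1]
gripper_width: 0.0853
grasp_force: 0.0
```

Run:
```python
from h import *
s=arm.observe();e=np.array(s["ee_pos"]);print(e,s["gripper_width"],s["contact_force"],np.round(s["joint_positions"],2))
for n in("scene","top"):
    p,*r=tube(n,e[:2],.062,.1); print(n,r)
    p,d=vision.grab_frame(n)
    if n=="scene":
        r,c=[int(x) for x in proj(n,[.5,-.19,.12])]; cv2.imwrite("pics/g3.png",cv2.resize(p[r-50:r+50,c-60:c+60],None,fx=6,fy=6,interpolation=cv2.INTER_CUBIC))
```

```text
[ 0.50013844 -0.19122372  0.19535388] 0.08530895745826912 [ 0.68424257 -0.01121046  0.05629145] [ 0.75  0.35 -0.53  1.94  0.22  0.91 -0.42]
scene [array([ 0.4988, -0.1914, -0.0246,  0.0141]), 74, np.float64(0.06337735898421826), 0.88]
top [array([ 0.5001, -0.1909,  0.    , -0.    ]), 1, np.float64(0.06286917033271337), 0.0]
```

View pics/g3.png

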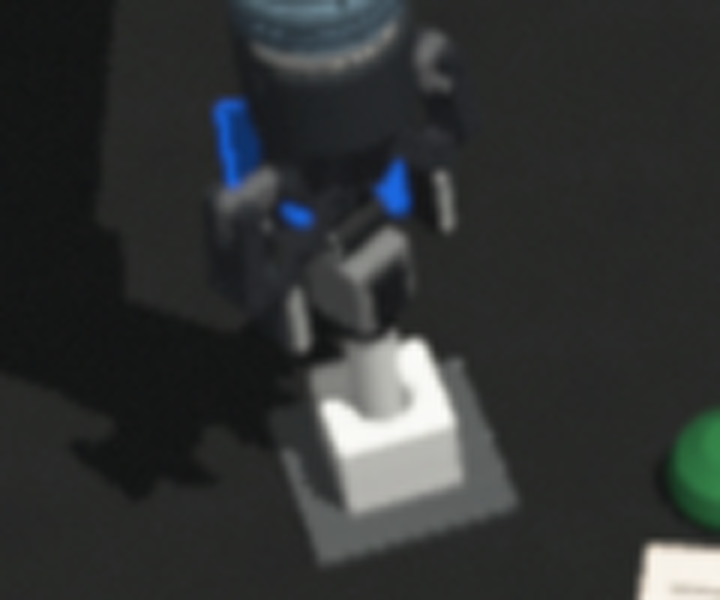

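Pole stands upright in the bore, fingers open around the head (crop (360,280)), button plate (395,285) to the right. Turning 90° in place.

Emit:
move_arm(
  targets=[
    [[0, 0, 6.9], [0, 0, 0], 1],
    [[0, 0, 6.9], [0, 0, 0], 1],
    [[0, 0, 6.9], [0, 0, 0], 1],
    [[0, 0, 6.9], [0, 0, 0], 1],
    [[0, 0, 6.9], [0, 0, 0], 1],
    [[0, 0, 6.9], [0, 0, 0], 1],
    [[0, 0, 6.9], [0, 0, 0], 1],
    [[0, 0, 6.9], [0, 0, 0], 1],
    [[0, 0, 6.9], [0, 0, 0], 1],
    [[0, 0, 6.9], [0, 0, 0], 1],
    [[0, 0, 6.9], [0, 0, 0], 1],
    [[0, 0, 6.9], [0, 0, 0], 1],
    [[0, 0, 6.9], [0, 0, 0], 1],
    [[0, 0, 0], [0, 0, 0], 1],
    [[0, 0, 0], [0, 0, 0], 1],
  ],
)

```text
clock: 12.6
ee_pos: [0.5001, -0.1911, 0.1954]
ee_rot: [[0.869, -0.495, -0.0], [-0.495, -0.869, -0.0], [-0.0, 0.0, -1.0]]
contact_force: [0.0, -0.1, -0.3]
gripper_width: 0.0853
grasp_force: 0.0
```

Run:
```python
from h import *
s=arm.observe();e=np.array(s["ee_pos"]);print(e,s["contact_force"]); togo([.5003,-.191,.1955],60)
p,d=vision.grab_frame("scene"); print(fithead([world("scene",d)],e[:2],.129,.158,-.52))
r,c=[int(x) for x in proj("scene",[.5,-.19,.12])]; cv2.imwrite("pics/g4.png",cv2.resize(p[r-50:r+50,c-60:c+60],None,fx=6,fy=6,interpolation=cv2.INTER_CUBIC))
```

```text
[ 0.50012796 -0.19107403  0.19536537] [ 0.047006   -0.09457762 -0.280648  ]
shift mm [ 0.1 -0.1 -0.1]
rz deg 0.3151645595602304 now y at -119.6848354404398
(array([ 0.4989, -0.1915]), np.float64(-30.9), 120, 1.14)
```

View pics/g4.png

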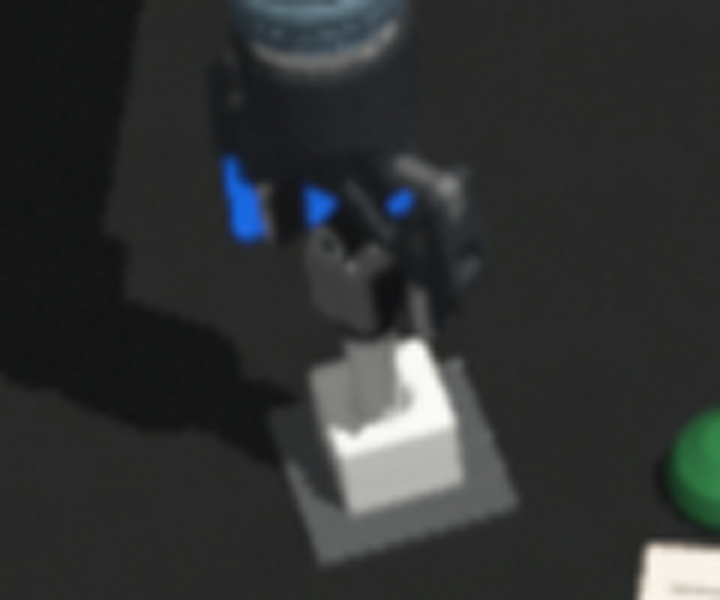

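Fingers now face the button side (right finger at crop (425,300)), head centred. Closing.

Emit:
move_arm(
  targets=[
    [[0, 0, 0], [0, 0, 0], 0],
    [[0, 0, 0], [0, 0, 0], -1],
    [[0, 0, 0], [0, 0, 0], -1],
    [[0, 0, 0], [0, 0, 0], -1],
    [[0, 0, 0], [0, 0, 0], -1],
    [[0, 0, 0], [0, 0, 0], -1],
    [[0, 0, 0], [0, 0, 0], -1],
    [[0, 0, 0], [0, 0, 0], -1],
    [[0, 0, 0], [0, 0, 0], -1],
    [[0, 0, 0], [0, 0, 0], -1],
    [[0, 0, 0], [0, 0, 0], -1],
  ],
)

```text
clock: 13.57
ee_pos: [0.5004, -0.1913, 0.1958]
ee_rot: [[0.867, -0.498, 0.001], [-0.498, -0.867, -0.0], [0.001, -0.0, -1.0]]
contact_force: [-1.4, -0.3, 4.8]
gripper_width: 0.0337
grasp_force: 61.5
```

Emit:
move_arm(
  targets=[
    [[0, 0, 0], [0, 0, -3], -1],
    [[0, 0, 0], [0, 0, -5], -1],
    [[0, 0, 0], [0, 0, -6], -1],
    [[0, 0, 0], [0, 0, -6], -1],
    [[0, 0, 0], [0, 0, -5], -1],
    [[0, 0, 0], [0, 0, 0], -1],
    [[0, 0, 0], [0, 0, 0], -1],
  ],
)

```text
clock: 14.15
ee_pos: [0.5, -0.1911, 0.2207]
ee_rot: [[0.867, -0.498, 0.0], [-0.498, -0.867, -0.0], [0.0, -0.0, -1.0]]
contact_force: [-0.2, 0.8, -1.7]
gripper_width: 0.0337
grasp_force: 60.9
```

Run:
```python
from h import *
s=arm.observe();e=np.array(s["ee_pos"]);print(e,s["contact_force"],s["gripper_width"],s["grasp_force"])
p,d=vision.grab_frame("scene")
r,c=[int(x) for x in proj("scene",[.5,-.19,.12])]; cv2.imwrite("pics/g5.png",cv2.resize(p[r-50:r+50,c-60:c+60],None,fx=6,fy=6,interpolation=cv2.INTER_CUBIC))
```

```text
[ 0.499996   -0.19110869  0.22073917] [-0.23014639  0.78745498 -1.7419278 ] 0.03365786958941751 60.91153308749199
```

View pics/g5.png

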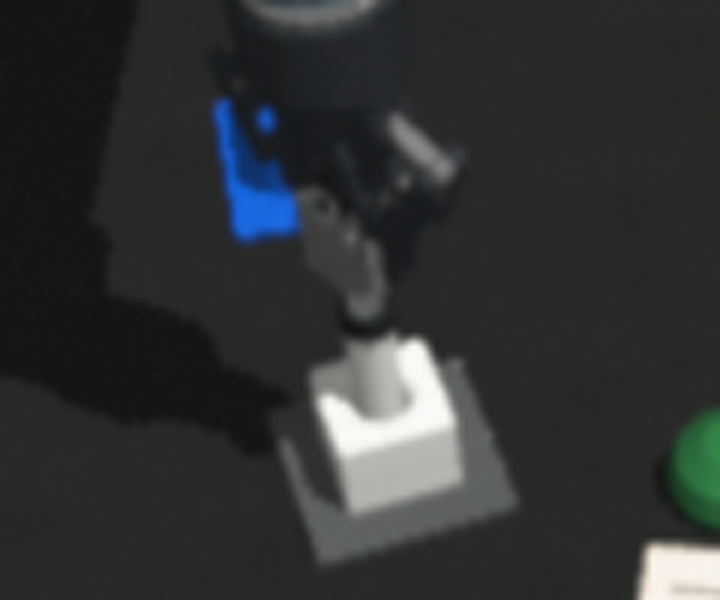

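The rod shows below the risen head and the collar (crop (368,325)) stayed low: it is sliding. Continue.

Emit:
move_arm(
  targets=[
    [[0, 0, 0], [0, 0, -4], -1],
    [[0, 0, 0], [0, 0, -6], -1],
    [[0, 0, 0], [0, 0, -7], -1],
    [[0, 0, 0], [0, 0, -7], -1],
    [[0, 0, 0], [0, 0, -7], -1],
    [[0, 0, 0], [0, 0, -7], -1],
    [[0, 0, 0], [0, 0, -7], -1],
    [[0, 0, 0], [0, 0, -7], -1],
    [[0, 0, 0], [0, 0, -6], -1],
    [[0, 0, 0], [0, 0, -5], -1],
    [[0, 0, 0], [0, 0, -4], -1],
    [[0, 0, 0], [0, 0, -3], -1],
    [[0, 0, 0], [0, 0, -2], -1],
    [[0, 0, 0], [0, 0, 0], -1],
    [[0, 0, 0], [0, 0, 0], -1],
    [[0, 0, 0], [0, 0, 0], -1],
  ],
)

```text
clock: 15.53
ee_pos: [0.5001, -0.1912, 0.2922]
ee_rot: [[0.867, -0.498, -0.0], [-0.498, -0.867, 0.0], [-0.0, -0.0, -1.0]]
contact_force: [-0.9, 0.4, -1.3]
gripper_width: 0.0333
grasp_force: 60.8
```

Run:
```python
from h import *
s=arm.observe();e=np.array(s["ee_pos"]);print(e,s["contact_force"],s["gripper_width"],s["grasp_force"],abs(np.array(s["qvel"])).max())
p,d=vision.grab_frame("scene")
r,c=[int(x) for x in proj("scene",[.5,-.19,.14])]; cv2.imwrite("pics/g6.png",cv2.resize(p[r-50:r+50,c-60:c+60],None,fx=6,fy=6,interpolation=cv2.INTER_CUBIC))
W=world("scene",d).reshape(-1,3); b=p.reshape(-1,3).max(1); m=(np.hypot(W[:,0]-.5,W[:,1]+.19)<.02)&(W[:,2]>.06)
print("collar z",[(round(z,3),int(b[m&(abs(W[:,2]-z)<.003)].mean())) for z in np.arange(.07,.25,.006) if (m&(abs(W[:,2]-z)<.003)).any()])
```

```text
[ 0.50010286 -0.19120638  0.29221681] [-0.88363837  0.41450998 -1.33159498] 0.03333686556463092 60.8441036939621 0.001717081770823569
collar z [(np.float64(0.07), 168), (np.float64(0.076), 161), (np.float64(0.082), 166), (np.float64(0.088), 170), (np.float64(0.094), 152), (np.float64(0.1), 151), (np.float64(0.106), 110), (np.float64(0.112), 44), (np.float64(0.118), 54), (np.float64(0.124), 70), (np.float64(0.13), 117), (np.float64(0.136), 128), (np.float64(0.142), 129), (np.float64(0.148), 111), (np.float64(0.154), 127), (np.float64(0.16), 107), (np.float64(0.166), 102), (np.float64(0.172), 116), (np.float64(0.178), 124), (np.float64(0.184), 124), (np.float64(0.19), 117), (np.float64(0.196), 109), (np.float64(0.202), 98), (np.float64(0.208), 92), (np.float64(0.22), 104), (np.float64(0.226), 73), (np.float64(0.232), 62), (np.float64(0.238), 63), (np.float64(0.244), 62)]
```

View pics/g6.png

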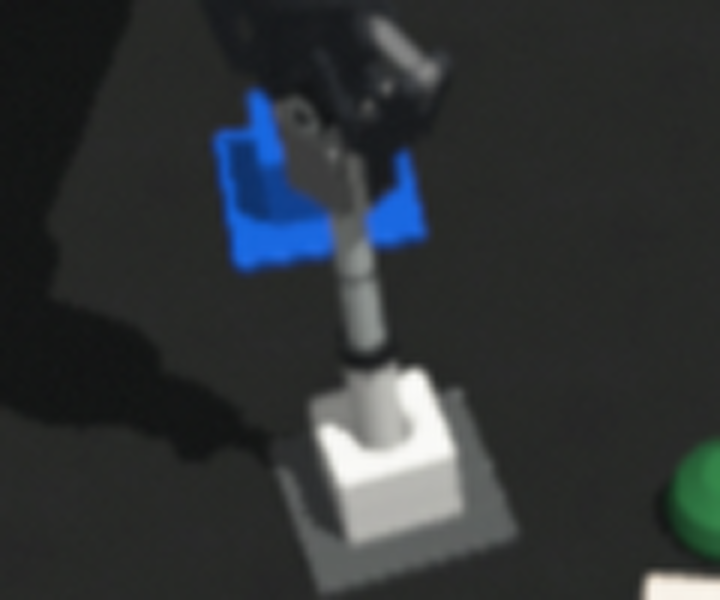

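The collar is still at 0.106–0.118 m (pole fully down) with ~97 mm of rod drawn out. Raise 2 mm to seat near the stop.

Emit:
move_arm(
  targets=[
    [[0, 0, 0], [0, 0, -1], -1],
    [[0, 0, 0], [0, 0, -1], -1],
    [[0, 0, 0], [0, 0, 0], -1],
    [[0, 0, 0], [0, 0, 0], -1],
    [[0, 0, 0], [0, 0, 0], -1],
    [[0, 0, 0], [0, 0, 0], -1],
  ],
)

```text
clock: 16.08
ee_pos: [0.5001, -0.1912, 0.2944]
ee_rot: [[0.867, -0.498, -0.0], [-0.498, -0.867, 0.0], [-0.0, 0.0, -1.0]]
contact_force: [0.9, -0.0, -1.1]
gripper_width: 0.0334
grasp_force: 60.9
```

```bash
python3 -c "
from h import *
s=arm.observe();print(s['ee_pos'],s['contact_force'],s['grasp_force']);print(arm.close_job())"
```

```text
[ 0.50008896 -0.19120567  0.29440707] [ 0.92490153 -0.03768768 -1.05760709] 60.85074797272682
the job is handed in; nothing more can be done
None
```

The job is handed in at about 16 s: the pole is fully down in the stand's bore, and the gripper is holding the head with about 61 N, drawn out roughly 99 mm by arm travel; I haven't seen the judge's result.

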